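Check the end plate of a sloping optics platform with a square

ROBOT

A 6-joint arm with a two-finger parallel gripper is mounted at the origin on the work surface. World frame = base frame: x ahead of the robot, y to its left, z up, the work surface at z = 0. Lengths are in m, angles in degrees, forces in N, time in s.
With the tool pointing down it reaches from about 0.25 to 0.725 m from the base axis. Payload 9.7 kg.
Tool frame: the origin (TCP) lies where the fingers leave the gripper's body, on its centre line; the fingertips stand 73 mm ahead of it and the grasp point (between the pads) lies 54 mm ahead of it; y points along the fingers, x is the direction in which the jaws open and shut, and the axes are right-handed (so a half turn about y gives the same grasp; the last joint's range is limited). The gripper opens to 85 mm and grips with 20 to 120 N. Pads are 22 mm wide; open, the fingers measure 114 mm over their backs; the gripper's body (76 mm by 85 mm) begins 54 mm behind the grasp point. The pads swing forward as they close: fully open they stand 13 mm farther back than shut.
Start: joints at [68.526, 4.979, 10.078, 95.1, 0, 90], TCP at [0.201, 0.512, 0.304] pointing down, gripper open.
Joint ranges: [-179.16, 179.16], [-48.56, 103.87], [-65.8, 70.77], [-126.05, 130.52], [-82.76, 87.17], [-180, 180]. Speed limits (degrees/s): [127.2, 127.2, 147.25, 180, 180, 180].

INTERFACE

Orientations are given as [roll, pitch, yaw] about the fixed x, y, z axes, in that order (R = Rz(yaw) Ry(pitch) Rx(roll)).
In Python, from workcell import sensors, imaging, bot, models gives the robot as it stands.
- The arm moves only by the tool arm_command, never from a script. Its argument "rows" is one flat list of numbers, 7 for each row, row after row: the shift along the tool's x, y, z in cm, then the turn, a rotation vector about the tool's x, y, z in degrees, then the gripper's target within -1 to 1 (fully open at 1, half-way at 0, shut at -1). A call has 1 to 12 rows; each row is the pose to reach, as a shift and turn from the pose commanded when the call began, along the tool's axes at that moment; what a row does not reach only later rows make up. A row lasts 1/12 s, in which the tool goes at most 41.7 mm and 7.16 degrees, less where a joint would pass 70% of its speed; a pose out of reach is approached as far as the arm can. A call with a gripper value outside its range is refused whole. The fingers move at their own pace and stop on an object; "force" is the grip in N (left out, the last holds). Time passes only in rows, so rows that repeat a pose let the fingers close. It gives the time, the measured TCP pose, the force and the opening at its end, in the units of the state.
- sensors.get_obs(): the state, without advancing time (a new reading comes with each control period).
- imaging.camera(name): name is "scene" or "top" or "wrist"; returns a dict with "pixels" (420x560x3 uint8, blue, green, red), "z_map" (420x560 float32, m along the optical axis (not along the pixel's ray), 0 where there is no reading), "camera_matrix" (3x3 intrinsics, pixels), "world_from_camera" (4x4, takes a point from camera to world coordinates). Camera axes: x right, y up, looking along -z (the intrinsics and any distortion apply to the point x, -y, -z); pixel columns grow to the right and rows downward; lengths in m; the calibration is good to about 2 mm. A picture is of the moment at which its call begins.
- bot.job_done(): hands the job in, once; it reports no verdict.
Trained networks look in the newest picture that a camera, given by its name, has taken for a name from the list of things; names that differ only in an ending like _2 or _b are one class to them, and where a whole thing is asked for, a point or a joint stands for the part that bears it (a point fixed in the world has none). Each returns a list of dicts, best first, with "conf" (0 to 1); they miss things now and then, are a little off and sometimes report something else, mostly with a low value. They report only what shows in the picture. A call takes as long as a camera call. They do not tell look-alikes from the thing itself.
- models.search_frame(thing, camera): "extent" ([centre column, centre row, width, height] in pixels, round what is visible of it).
- models.spot_point(thing, camera): "location" ([column, row] in pixels: a listed point, or the origin of a listed thing).
The state is a dict: "time": time; "q": joint angles; "qd": joint speeds; "joint_efforts": joint torques, N m; "ee_pos": TCP position; "tcp_rot": TCP orientation; "wrist_force": force on the tool from outside, world axes, zero at the start; "torque": the same for the moment, N m; "opening": finger opening in m.
Only numpy, scipy, OpenCV 4.12 (cv2) and the standard library are available. Lean on these libraries where they do the work, as an engineer would, in place of code of your own. Each camera call takes 0.05 s, during which the arm holds its last target.

TASK

Take the square by its orange grip and press it firmly into the corner of the sloping platform, its underside flat on the sloping face and its blade flat against the blue end plate, with no gap at either face; hold it pressed there for about a second. Then set it down, not drop it, standing upright near the middle of the green mat and let go. Do not push the other loose things about.

Things in the scene. Friction and masses are not known exactly. Their poses are not given: they have to be found in the camera images.
- square: Loose aluminium square, about 0.45 kg, standing on its underside: stock 150 x 34 x 24 mm; blade 8 mm thick, 34 mm wide, at its +x end, to 80 mm above the underside; orange grip block (50 along x, 25 along y, 24 to 80 mm up) in the middle. Origin: centre of the underside; x along the stock to the blade, z up. Blade back and stock end are one flat face at x = +75 mm.
- square_grip (a point): Centre of the square's orange grip block, 55 mm above the underside, over its origin; axes as the square's. Grip it here across y (25 mm).
- square_heel (a point): The outer corner of the square (75 mm along x from its origin, at the underside), which goes into the corner to be checked; axes as the square's.
- corner (a point): Middle of the inner corner line of sloping face and end plate, 125 mm above the table. x: uphill on the face, away from the robot into the end plate, 30 degrees above level; y: level, along the corner; z: square out of the face, leaning 30 degrees back to the robot. The square fits with its axes parallel to these and its heel on the corner line, within 55 mm of the middle.
- wedge: The bolted-down grey base (200 x 130 x 12 mm) and legs under the sloping platform; it never moves. Origin: centre of its underside, on the table; the corner is 85 mm along its x and 125 mm up.
- platform: The bolted-down sloping aluminium plate, 130 mm wide, 190 mm long from the corner down to its low edge (about 30 mm above the table), 12 mm thick, rigid. Friction on it takes up part of a sideways push, so push on until the end plate resists. Origin and axes as point corner.
- end_plate: The blue end plate at the upper end of the platform, 130 mm wide, standing 88 mm square out of the sloping face, 12 mm thick, its top 205 mm above the table, its flat face towards the robot. Origin and axes as point corner.
- mat: Green mat fixed on the table, 200 x 200 x 5 mm; origin at the centre of its underside, z up.
- lens_mount: Bystander: round lens on a post with a round foot, 130 mm tall, foot 64 mm across; origin under the foot.
- mirror_mount: Bystander: small mirror in a grey mount, 60 mm wide, 67 mm tall; origin under its centre.
- detector: Bystander: black box 70 x 90 x 50 mm with a short tube in front; origin under its centre.
- bottle: Bystander: amber bottle, 64 mm across, 150 mm tall; origin under its centre.
- driver: Bystander: screwdriver with a black handle, 170 mm long, lying flat.
- wrench: Bystander: steel wrench, 150 mm long, lying flat.
- tray: Bystander: grey open tray 90 x 130 x 30 mm; origin under its centre.
There are look-alikes about, which are no part of the job. What is shaped like the square but brown or turquoise is not meant.

How it is judged (in metres and radians):
On the way:
1. the held square pressed into the corner for 0.5 s: over 0.5 N on both faces, heel within 4 mm of both and 55 mm of the middle, z axes within 0.035 rad, x axes within 0.045 rad (contact force between square and platform above 0.5 N and contact force between square and end_plate above 0.5 N and contact force between the fingers and square above 1 N and x of square_heel in the frame of corner above -0.004 m and z of square_heel in the frame of corner between -0.004 and 0.004 m and y of square_heel in the frame of corner between -0.055 and 0.055 m and angle between the z axis of square_heel and the z axis of corner, either way round below 0.035 rad and angle between the x axis of square_heel and the x axis of corner, either way round below 0.045 rad), for 0.5 s.
At the end, for the whole second after the job is handed in: the square stands upright (within 0.05 rad) and at rest on the green mat, its middle within 90 mm of the mat's centre, underside 1 to 10 mm above the table, released (horizontal distance between square_grip and mat below 0.09 m and angle between square_grip's own z axis and vertical below 0.05 rad and z of square_heel in the frame of mat between 0.001 and 0.01 m and contact force between the fingers and square below 0.05 N and linear speed of square below 0.02 m/s); the robot touches nothing.
It fails at once if the square is dropped: it falls free more than 40 mm above the table (height (world z) of square_grip above 0.095 m and contact force between square and anything else below 0.02 N).
It fails at once if another loose thing is moved by more than 30 mm (distance of any of lens_mount, mirror_mount, detector, bottle, driver, wrench, tray from where it was at the start of the episode above 0.03 m).
It also fails if it takes over 64 s, if anything falls off the work surface, if the arm or the gripper's body presses on something with over 40 N, if the wrist force passes 120 N, or if a joint passes its speed limit or range.

## Working session

There is one attempt and no reset: what is moved stays moved. The work goes in short steps, Python scripts to look and compute and a tool call to move; the robot and the scene stay as the last step left them, time stands still between calls to the robot, and variables do not carry over. Pictures are saved under pics/ and viewed, and the job is handed in when it is done.

Besides the shell and the picture viewer there is one more tool, called after "Call:" as a command line: name --argument value ..., lists and objects as JSON in quotes. arm_command: Moves the arm, as the interface text tells. Its arguments: {"type":"object","properties":{"rows":{"type":"array","items":{"type":"number"}},"force":{"type":"number"}},"required":["rows"]}

```bash
ls; mkdir -p pics
cat > h.py <<'E'
import numpy as np, cv2
from workcell import sensors, imaging, bot, models
def snap(name,fn):
    d=imaging.camera(name); cv2.imwrite('pics/'+fn,d['pixels']); return d
E
python3 - <<'E'
from h import *
print(sensors.get_obs())
for c in ['scene','top','wrist']:
    d=snap(c,c+'0.png'); print(c,d['camera_matrix'].tolist(),np.round(d['world_from_camera'],4).tolist(), {k for k in d})
    for t in ['square','mat','wedge']:
        print(t,[(np.round(r['extent'],1).tolist(),round(r['conf'],2)) for r in models.search_frame(t,c)])
    for t in ['square_grip','square_heel','corner','mat']:
        print(t,[(np.round(r['location'],1).tolist(),round(r['conf'],2)) for r in models.spot_point(t,c)])
E
```

```text
pics
{'time': 0.0, 'q': array([ 6.85266101e+01,  5.01008453e+00,  1.00328980e+01,  9.50995318e+01,
       -4.30200879e-04,  8.99981327e+01]), 'qd': array([ 0.10264288,  0.0072127 , -0.10996548, -0.08005693, -0.00568002,
       -0.01345762]), 'joint_efforts': array([ 2.79282962e-03, -5.20392072e+01,  4.64804792e+01,  1.63556373e-02,
        2.81374207e-05,  6.22565295e-06]), 'ee_pos': array([0.20128723, 0.51168984, 0.30317881]), 'tcp_rot': array([-9.00004277e+01,  7.67182956e-02,  6.85284775e+01]), 'wrist_force': array([-0.76797843,  0.3893149 , -0.03377675]), 'torque': array([-0.02272537, -0.0277545 ,  0.01001223]), 'opening': 0.08535385320095597}
scene [[418.35075565760405, 0.0, 280.6697049080106], [0.0, 418.35075565760405, 208.42240700940715], [0.0, 0.0, 1.0]] [[0.7005, -0.5292, 0.4788, 1.1702], [0.7136, 0.5112, -0.479, -0.5983], [0.0087, 0.6772, 0.7357, 1.0501], [0.0, 0.0, 0.0, 1.0]] {'pixels', 'camera_matrix', 'world_from_camera', 'z_map'}
square [([160.1, 301.8, 57.1, 49.3], 0.86), ([292.1, 297.6, 23.5, 46.3], 0.74), ([120.8, 260.1, 48.8, 50.5], 0.66), ([189.8, 260.6, 35.5, 44.5
[... 1071 characters left out ...]
 295.2], 0.93), ([438.4, 298.5], 0.76), ([382.6, 255.3], 0.63), ([431.4, 231.9], 0.61)]
square_heel [([379.6, 232.9], 0.92), ([314.2, 269.2], 0.92), ([402.8, 229.5], 0.66), ([407.8, 303.0], 0.58)]
corner [([288.3, 186.5], 0.58)]
mat [([187.8, 245.2], 0.7)]
wrist [[293.73512371072206, 0.0, 281.68349199999267], [0.0, 293.73512371072206, 209.3307784757616], [0.0, 0.0, 1.0]] [[0.3668, -0.8824, -0.2948, 0.1256], [0.9303, 0.348, 0.1158, 0.5412], [0.0004, -0.3168, 0.9485, 0.3745], [0.0, 0.0, 0.0, 1.0]] {'pixels', 'camera_matrix', 'world_from_camera', 'z_map'}
square []
mat [([231.0, 343.9, 101.8, 67.9], 0.91)]
wedge [([108.2, 413.2, 35.1, 13.5], 0.57)]
square_grip []
square_heel []
corner []
mat []
```

View pics/scene0.png

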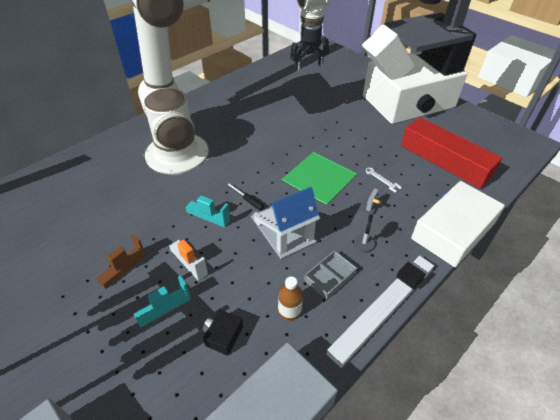

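View pics/top0.png

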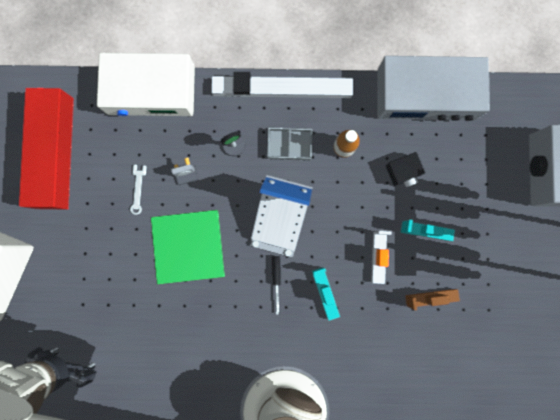

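View pics/wrist0.png

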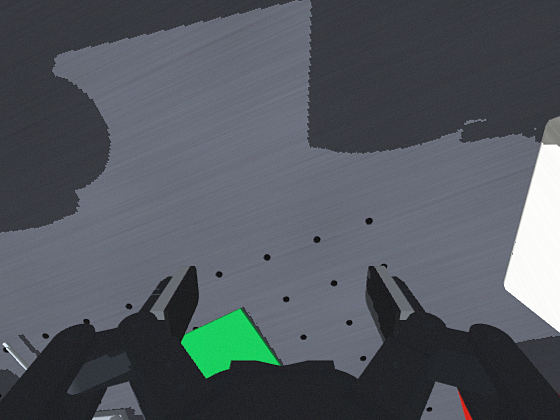

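The top view shows the aluminium square with its orange grip at about (383,257), blade at (382,233). The sloping platform is at (282,215) with the blue plate at (287,188), and the mat is at (188,247). The brown and turquoise squares are look-alikes. Next I'll measure these with depth from both cameras.

```bash
cat >> h.py <<'E'
def cloud(d):
    K=d['camera_matrix'];Z=d['z_map'].astype(float);T=d['world_from_camera']
    v,u=np.mgrid[:Z.shape[0],:Z.shape[1]]
    P=np.stack([(u-K[0,2])/K[0,0]*Z,-(v-K[1,2])/K[1,1]*Z,-Z],-1)
    W=P@T[:3,:3].T+T[:3,3]; W[Z<=0]=np.nan
    return W
def proj(d,p):
    T=np.linalg.inv(d['world_from_camera']);p=np.atleast_2d(p)@T[:3,:3].T+T[:3,3];K=d['camera_matrix']
    return np.stack([K[0,0]*p[:,0]/-p[:,2]+K[0,2],K[1,1]*-p[:,1]/-p[:,2]+K[1,2]],-1)
def masks(d):
    h=cv2.cvtColor(d['pixels'],cv2.COLOR_BGR2HSV);H,S,V=[h[...,i].astype(int) for i in range(3)]
    return dict(orange=(H>5)&(H<16)&(S>190)&(V>130),green=(H>50)&(H<70)&(S>180)&(V>60),blue=(H>100)&(H<118)&(S>150)&(V>50))
def plane(p):
    c=np.median(p,0)
    for _ in range(8):
        r=p-c; n=np.linalg.svd(r,full_matrices=False)[2][2] if _==0 else n
        k=np.abs((p-c)@n); q=p[k<=max(np.percentile(k,75),.0015)]
        c=q.mean(0); n=np.linalg.svd(q-c,full_matrices=False)[2][2]
    return c,n*np.sign(n[2]),np.abs((q-c)@n).mean()
E
python3 - <<'E'
from h import *
np.set_printoptions(precision=4,suppress=True)
for c in ['top','scene']:
    d=imaging.camera(c);W=cloud(d);m=masks(d)
    box=((W[...,0]>.2)&(W[...,0]<.75)&(np.abs(W[...,1])<.42))
    for k in m:
        M=m[k]&box; p=W[M]
        v,u=np.nonzero(M)
        print(c,k,M.sum(),np.median(p,0),'lo',np.percentile(p,2,axis=0),'hi',np.percentile(p,98,axis=0),'px',u.min(),u.max(),v.min(),v.max())
    g=m['green']&box
    cs=max(cv2.findContours(g.astype(np.uint8),cv2.RETR_EXTERNAL,cv2.CHAIN_APPROX_NONE)[0],key=cv2.contourArea)
    pp=W[cs[:,0,1],cs[:,0,0]]; pp=pp[np.isfinite(pp).all(1)]
    print('mat rect',cv2.minAreaRect(pp[:,:2].astype(np.float32)),np.nanmedian(W[g][:,2]))
    # table level
    t=W[box&(W[...,2]<.02)];print('table z',np.median(t[:,2]))
    # zone square
    print('sq top z', np.nanmax(W[225:290,365:395,2]) if c=='top' else '')
E
```

```text
top orange 33 [ 0.4518 -0.2607  0.0784] lo [ 0.4321 -0.2701  0.0707] hi [ 0.4714 -0.258   0.0847] px 378 387 250 264
top green 303 [0.5011 0.3339 0.0041] lo [ 0.3738  0.2436 -0.0017] hi [0.5673 0.3968 0.0102] px 152 218 213 282
top blue 680 [0.6213 0.006  0.1852] lo [ 0.5923 -0.054   0.1381] hi [0.654  0.0679 0.2084] px 260 310 178 204
mat rect ((0.5632044076919556, 0.30177223682403564), (0.012004160322248936, 0.021137310191988945), 18.942052841186523) 0.0041263387199617085
table z -0.00037802711043832815
sq top z 0.08575193903853373
scene orange 46 [ 0.47   -0.2721  0.0783] lo [ 0.4364 -0.2853  0.0412] hi [ 0.4756 -0.2616  0.0838] px 182 191 242 261
  return _methods._mean(a, axis=axis, dtype=dtype,
  ret = um.true_divide(
Traceback (most recent call last):
IndexError: index -1 is out of bounds for axis 0 with size 0
```

Run:
```python
from h import *
for c,(x,y,w,h) in {'top':(240,165,170,130),'scene':(110,170,230,150)}.items():
    d=imaging.camera(c); cv2.imwrite(f'pics/{c}_crop.png',cv2.resize(d['pixels'][y:y+h,x:x+w],None,fx=3.4,fy=3.4,interpolation=cv2.INTER_CUBIC))
```

```text
(no output)
```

View pics/top_crop.png

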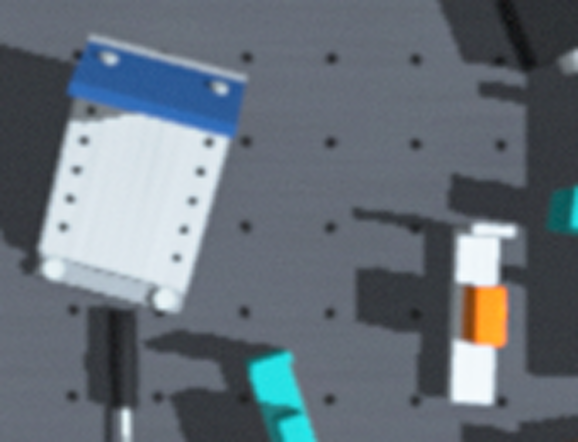

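View pics/scene_crop.png

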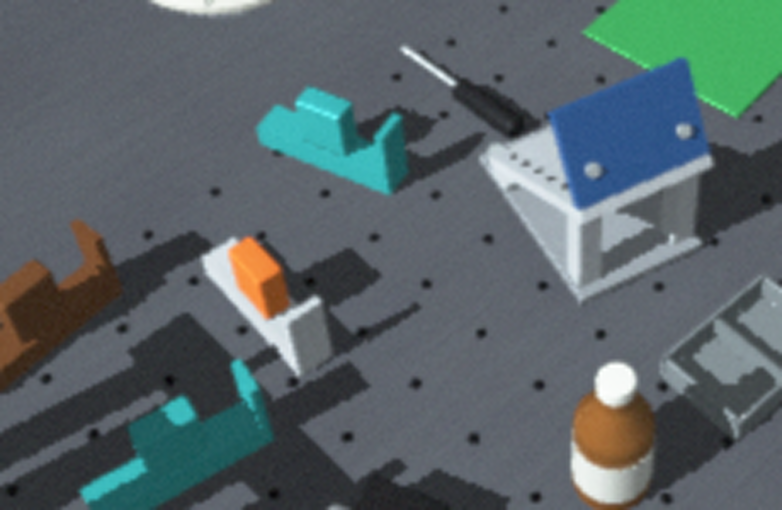

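Run:
```python
from h import *
d=imaging.camera('top')
h=cv2.cvtColor(d['pixels'],cv2.COLOR_BGR2HSV)
for p in [(188,247),(384,257),(379,270),(282,215),(287,188)]: print('top',p,h[p[1],p[0]])
d=imaging.camera('scene');h=cv2.cvtColor(d['pixels'],cv2.COLOR_BGR2HSV)
for p in [(318,177),(187,250),(280,217),(300,208)]: print('sc',p,h[p[1],p[0]])
```

```text
top (188, 247) [ 70 185 211]
top (384, 257) [ 18 218 254]
top (379, 270) [100   9 250]
top (282, 215) [102  16 234]
top (287, 188) [107 182 150]
sc (318, 177) [ 68 156 178]
sc (187, 250) [ 13 192 244]
sc (280, 217) [108 162 142]
sc (300, 208) [107 174 135]
```

The crops show the square's stock running nearly along world +x with the blade at its far end, next to the orange grip. The blue plate is at the upper end of the platform, yawed slightly. Fitting planes and rectangles now.

```bash
python3 - <<'E'
import re
s=open('h.py').read()
s=s.replace("(H>5)&(H<16)&(S>190)&(V>130)","(H>5)&(H<24)&(S>150)&(V>120)").replace("(H>50)&(H<70)&(S>180)&(V>60)","(H>55)&(H<80)&(S>120)&(V>60)").replace("(S>150)&(V>50)","(S>130)&(V>50)")
open('h.py','w').write(s)
E
python3 - <<'E'
from h import *
np.set_printoptions(precision=4,suppress=True)
def big(M):
    n,l,s,_=cv2.connectedComponentsWithStats(M.astype(np.uint8)); return l==1+np.argmax(s[1:,4])
for c in ['top','scene']:
    d=imaging.camera(c);W=cloud(d);m=masks(d)
    box=(W[...,0]>.2)&(W[...,0]<.75)&(np.abs(W[...,1])<.45)
    Mg=big(m['green']&box);p=W[Mg];print(c,'mat',p.mean(0),cv2.minAreaRect(p[:,:2].astype(np.float32)))
    Mb=m['blue']&box&(W[...,2]>.1);p=W[Mb];cc,n,e=plane(p);print('blue plane',cc,n,e,len(p))
    Mo=big(m['orange']&box&(W[...,1]<-.2)&(W[...,1]>-.3)&(W[...,2]>.02));p=W[Mo]
    t=p[p[:,2]>.072];print('orange top',len(t),np.median(t,0),cv2.minAreaRect(t[:,:2].astype(np.float32)))
    h=cv2.cvtColor(d['pixels'],cv2.COLOR_BGR2HSV)
    wh=(h[...,1]<40)&(h[...,2]>180)&box
    pl=wh&(W[...,2]>.04)&(W[...,2]<.13)&(np.abs(W[...,1])<.12)
    if c=='top':
        cc2,n2,e2=plane(W[pl]);print('face',cc2,n2,e2,pl.sum())
        st=big(wh&(W[...,1]<-.2)&(W[...,1]>-.32)&(W[...,2]>.015)&(W[...,2]<.033));st=wh&(W[...,1]<-.2)&(W[...,1]>-.32)&(W[...,2]>.015)&(W[...,2]<.033);p=W[st];print('stock',len(p),p.mean(0),np.median(p[:,2]),cv2.minAreaRect(p[:,:2].astype(np.float32)))
        bl=wh&(W[...,1]<-.2)&(W[...,1]>-.32)&(W[...,2]>.06);p=W[bl];print('blade',len(p),np.median(p,0),p.min(0),p.max(0))
E
```

```text
top mat [0.473  0.2952 0.0042] ((0.4735023081302643, 0.2957417368888855), (0.20207472145557404, 0.20210051536560059), 7.313101768493652)
blue plane [0.6264 0.0053 0.1752] [ 0.8388 -0.2096  0.5024] 0.0006707948958663359 733
orange top 149 [ 0.4491 -0.2701  0.0789] ((0.44892969727516174, -0.2696616053581238), (0.0450085774064064, 0.02572418935596943), 0.9279917478561401)
face [0.5528 0.0224 0.0716] [-0.4841  0.1205  0.8666] 0.0012198006855956 1724
stock 358 [ 0.4432 -0.2707  0.0231] 0.023027965153604724 ((0.4459419846534729, -0.2711317241191864), (0.03471388667821884, 0.14209982752799988), 87.7107925415039)
blade 40 [ 0.5193 -0.2734  0.0792] [ 0.4259 -0.2913  0.0606] [ 0.5249 -0.259   0.0832]
scene mat [0.4763 0.295  0.0058] ((0.47112613916397095, 0.29773783683776855), (0.20492485165596008, 0.21342569589614868), 6.495790004730225)
blue plane [0.6277 0.0022 0.173 ] [ 0.8396 -0.2107  0.5006] 0.0011168307186735559 1181
orange top 127 [ 0.4544 -0.2738  0.0801] ((0.4519854784011841, -0.273153156042099), (0.024744434282183647, 0.04869086295366287), 87.07787322998047)
```

Call:
arm_command --rows '[-29.7, 0, -31, 0, 0, 0, 1, -29.7, 0, -31, 0, 0, 0, 1, -29.7, 0, -31, 0, 0, 0, 1, -29.7, 0, -31, 0, 0, 0, 1, -29.7, 0, -31, 0, 0, 0, 1, -29.7, 0, -31, 0, 0, 0, 1, -29.7, 0, -31, 0, 0, 0, 1, -29.7, 0, -31, 0, 0, 0, 1, -29.7, 0, -31, 0, 0, 0, 1, -29.7, 0, -31, 0, 0, 0, 1, -29.7, 0, -31, 0, 0, 0, 1]'

```text
time: 2.52
ee_pos: [0.3823, 0.118, 0.3041]
tcp_rot: [-90.1, 0.0, 68.3]
wrist_force: [-0.2, -0.5, 0.2]
opening: 0.0854
```

Run:
```python
from h import *
print(sensors.get_obs())
```

```text
{'time': 2.5167, 'q': array([ 1.71951825e+01, -1.53805058e+01, -8.74903737e+00,  9.65793373e+01,
       -6.42488223e-02,  3.88681518e+01]), 'qd': array([-17.37909704,   2.62277705,   1.91369602,  -0.30897181,
         1.33282441, -15.3107765 ]), 'joint_efforts': array([-2.13241798e-02, -3.02914166e+01,  4.60541797e+01,  6.48473552e-02,
       -1.90251027e-01, -6.46010935e-01]), 'ee_pos': array([0.38225118, 0.11804197, 0.3041256 ]), 'tcp_rot': array([-9.00809069e+01,  1.73097565e-02,  6.83269893e+01]), 'wrist_force': array([-0.15106087, -0.47086597,  0.23888308]), 'torque': array([ 0.01757228, -0.03279979,  0.00714322]), 'opening': 0.08543910972246448}
```

```bash
cat >> h.py <<'E'
from scipy.spatial.transform import Rotation as Ro
np.set_printoptions(precision=4,suppress=True)
def cur():
    o=sensors.get_obs(); return np.array(o['ee_pos']),Ro.from_euler('xyz',o['tcp_rot'],degrees=True),o
def to(p,R,frm=None):
    p0,R0=frm if frm else cur()[:2]
    s=R0.inv().apply(np.array(p)-p0)*100; t=(R0.inv()*R).as_rotvec(degrees=True)
    print('shift cm',np.round(s,2),'turn',np.round(t,2))
def toolR(yaw,tilt=0):
    # square pose yaw, tilt = nose-up angle about -y ; tool x=sq y, tool y=-sq z, tool z=-sq x
    S=Ro.from_euler('z',yaw,degrees=True)*Ro.from_euler('y',-tilt,degrees=True)
    M=S.as_matrix(); return Ro.from_matrix(np.stack([M[:,1],-M[:,2],-M[:,0]],1))
E
python3 - <<'E'
from h import *
to([.449,-.270,.24],toolR(-2.4))
y=-14.0*np.pi/180
X=np.array([np.cos(y)*.866,np.sin(y)*.866,.5]);Y=np.array([-np.sin(y),np.cos(y),0]);Zc=np.cross(X,Y)
print(X,Y,Zc)
d=imaging.camera('top');W=cloud(d);m=masks(d)
h=cv2.cvtColor(d['pixels'],cv2.COLOR_BGR2HSV)
box=(W[...,0]>.4)&(W[...,0]<.75)&(np.abs(W[...,1])<.12)
face=box&(h[...,1]<40)&(h[...,2]>180)&(W[...,2]>.04)&(W[...,2]<.12)
f=np.median(W[face]@Zc); print('face off',f,np.percentile(W[face]@Y,[1,99]))
B=m['blue']&box&(W[...,2]>.1)
for c in ['top','scene']:
    d=imaging.camera(c);W=cloud(d);m=masks(d);box=(W[...,0]>.4)&(W[...,0]<.75)&(np.abs(W[...,1])<.12)
    p=W[m['blue']&box&(W[...,2]>.1)]; b=np.median(p@X); yy=np.percentile(p@Y,[1,99]);print(c,'back',b,yy,yy.mean(), 'z extent',np.percentile(p@Zc,[1,99]))
    k=np.abs(p@X-b)<.003; q=p[k]; print(np.percentile(q@Y,[1,99]),np.percentile(p@X-b,[2,10,25,75,90]))
    cor=X*(b-.012)+Y*yy.mean()+Zc*f; print('corner',cor)
print([ (r['location'],r['conf']) for r in models.spot_point('corner','top')], proj(imaging.camera('top'),cor))
E
```

```text
shift cm [-33.59   6.45 -20.52] turn [  0.08 -19.27  -0.03]
[ 0.8403 -0.2095  0.5   ] [0.2419 0.9703 0.    ] [-0.4851  0.121   0.866 ]
face off -0.20347801608369348 [0.0942 0.2187]
top back 0.6125869925705566 [0.0936 0.2204] 0.1570271877151718 z extent [-0.1982 -0.1125]
[0.0937 0.2207] [-0.009  -0.0054 -0.0011  0.0007  0.0014]
corner [0.6414 0.0019 0.1241]
scene back 0.6133722119255416 [0.0912 0.2193] 0.15523808135490907 z extent [-0.199  -0.1137]
[0.0913 0.2191] [-0.006  -0.003  -0.0015  0.0014  0.0026]
corner [0.6416 0.     0.1245]
[([288.4, 186.0], 0.97)] [[287.9461 186.5309]]
```

Call:
arm_command --rows '[-33.6, 6.4, -20.5, 0, -19.3, 0, 1, -33.6, 6.4, -20.5, 0, -19.3, 0, 1, -33.6, 6.4, -20.5, 0, -19.3, 0, 1, -33.6, 6.4, -20.5, 0, -19.3, 0, 1, -33.6, 6.4, -20.5, 0, -19.3, 0, 1, -33.6, 6.4, -20.5, 0, -19.3, 0, 1, -33.6, 6.4, -20.5, 0, -19.3, 0, 1, -33.6, 6.4, -20.5, 0, -19.3, 0, 1, -33.6, 6.4, -20.5, 0, -19.3, 0, 1, -33.6, 6.4, -20.5, 0, -19.3, 0, 1, -33.6, 6.4, -20.5, 0, -19.3, 0, 1, -33.6, 6.4, -20.5, 0, -19.3, 0, 1]'

```text
time: 3.77
ee_pos: [0.4494, -0.2664, 0.2385]
tcp_rot: [-89.9, -0.1, 87.8]
wrist_force: [0.7, 0.2, -1.0]
opening: 0.0853
```

Run:
```python
from h import *
d=snap('wrist','wrist1.png');print(cur()[0],cur()[2]['tcp_rot'],cur()[2]['q'])
W=cloud(d);m=masks(d)
p=W[m['orange']&(W[...,2]>.03)];t=p[np.abs(p[:,2]-.08)<.006]
print(len(t),np.median(t,0),cv2.minAreaRect(t[:,:2].astype(np.float32)))
h=cv2.cvtColor(d['pixels'],cv2.COLOR_BGR2HSV)
s=(h[...,1]<45)&(h[...,2]>170)&(W[...,2]>.015)&(W[...,2]<.03)&(np.abs(W[...,0]-.45)<.1)&(np.abs(W[...,1]+.27)<.05)
p=W[s];print('stock',len(p),p.mean(0),cv2.minAreaRect(p[:,:2].astype(np.float32)))
print([(r['location'],r['conf']) for r in models.spot_point('square_grip','wrist')])
print(proj(d,[.4495,-.27,.055]))
```

```text
[ 0.4493 -0.2651  0.2392] [-89.9166  -0.0631  87.8353] [-30.5512   0.3369  -1.9022  87.8643   0.0159 -28.3865]
2276 [ 0.4388 -0.2774  0.0804] ((0.3765478730201721, -0.33988654613494873), (0.24114081263542175, 0.08877387642860413), 52.92746353149414)
stock 2490 [ 0.4242 -0.2718  0.0246] ((0.4478388726711273, -0.27299490571022034), (0.03402090072631836, 0.1421564221382141), 87.50007629394531)
[([466.8, 71.6], 0.83), ([275.0, 211.8], 0.69), ([67.4, 74.0], 0.67), ([129.4, 288.0], 0.65), ([276.7, 255.8], 0.62)]
[[277.9467 206.3426]]
```

View pics/wrist1.png

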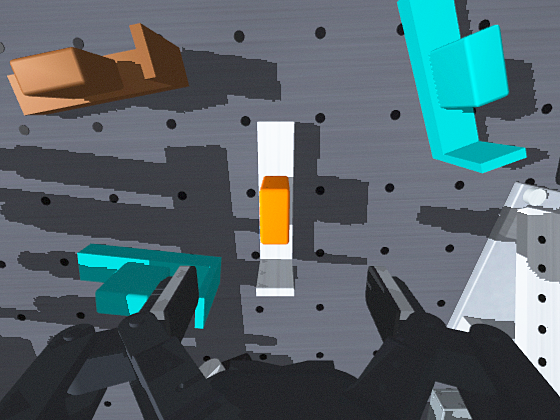

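The wrist view shows the square upright in the centre, with its orange grip at (275,211) and blade at (276,275). The turquoise and brown look-alikes sit at the sides. Next I'll refine the square's pose.

Run:
```python
from h import *
d=imaging.camera('wrist');p0,R0,o=cur();print(p0,o['tcp_rot'])
W=cloud(d);m=masks(d);roi=np.zeros(m['orange'].shape,bool);roi[165:255,245:305]=1
p=W[m['orange']&roi];t=p[np.abs(p[:,2]-.08)<.005]
print(len(t),t.mean(0),np.median(t,0),cv2.minAreaRect(t[:,:2].astype(np.float32)))
h=cv2.cvtColor(d['pixels'],cv2.COLOR_BGR2HSV);roi[:]=0;roi[110:300,245:305]=1
s=(h[...,1]<45)&(h[...,2]>150)&(W[...,2]>.015)&(W[...,2]<.032)&roi
p=W[s];r=cv2.minAreaRect(p[:,:2].astype(np.float32));print('stock',r)
# edges: lateral midline fit
xs=np.arange(.385,.515,.006);mid=[(x,(np.percentile(q[:,1],[2,98]).mean())) for x in xs for q in [p[np.abs(p[:,0]-x)<.003]] if len(q)>20]
mid=np.array(mid);f=np.polyfit(mid[:,0],mid[:,1],1);print('yaw',np.degrees(np.arctan(f[0])),'y at .45',np.polyval(f,.45), 'near end x',p[:,0].min(),np.percentile(p[:,0],1))
b=W[roi&(h[...,1]<45)&(W[...,2]>.07)&(W[...,2]<.09)];print('blade top',len(b),np.median(b,0),np.percentile(b,[2,98],axis=0))
```

```text
[ 0.4493 -0.2641  0.2402] [-89.9995  -0.0209  87.9349]
1604 [ 0.449  -0.2727  0.0803] [ 0.4485 -0.2727  0.0804] ((0.4501282870769501, -0.2732302248477936), (0.02429088018834591, 0.04801042750477791), 88.09989929199219)
stock ((0.4478192925453186, -0.2729381024837494), (0.034050192683935165, 0.1428161859512329), 87.59073638916016)
yaw -2.5307785213802023 y at .45 -0.2730409254539072 near end x 0.37585600643100214 0.3772604158904102
blade top 506 [ 0.5192 -0.2761  0.08  ] [[ 0.5174 -0.2924  0.0704]
 [ 0.5259 -0.2599  0.0816]]
```

Run:
```python
from h import *
to([.450,-.273,.109],toolR(-2.5))
```

```text
shift cm [-0.89 13.12 -0.11] turn [-0.    0.43  0.02]
```

Call:
arm_command --rows '[-0.9, 2, -0.1, 0, 0.4, 0, 1, -0.9, 4, -0.1, 0, 0.4, 0, 1, -0.9, 7, -0.1, 0, 0.4, 0, 1, -0.9, 10, -0.1, 0, 0.4, 0, 1, -0.9, 12.2, -0.1, 0, 0.4, 0, 1, -0.9, 13.1, -0.1, 0, 0.4, 0, 1, -0.9, 13.1, -0.1, 0, 0.4, 0, 1, -0.9, 13.1, -0.1, 0, 0.4, 0, 1, -0.9, 13.1, -0.1, 0, 0.4, 0, 1]' --force 70

```text
time: 4.67
ee_pos: [0.4505, -0.2747, 0.111]
tcp_rot: [-90.1, 0.1, 87.5]
wrist_force: [0.6, 1.3, -0.8]
opening: 0.0855
```

Run:
```python
from h import *
print(cur()[2])
d=snap('wrist','wrist2.png')
to([.450,-.273,.109],toolR(-2.5))
```

```text
{'time': 4.6667, 'q': array([-31.3745,   2.556 , -13.8574,  73.4233,   0.0018, -28.8518]), 'qd': array([-0.4285,  0.0147,  0.2832, -0.2437,  0.036 , -0.1128]), 'joint_efforts': array([  0.1992, -47.8691,  44.8123,   0.0232,   0.0061,   0.0056]), 'ee_pos': array([ 0.4505, -0.2747,  0.111 ]), 'tcp_rot': array([-90.144 ,   0.0772,  87.4772]), 'wrist_force': array([ 0.5923,  1.2865, -0.7517]), 'torque': array([ 0.0308,  0.0256, -0.0068]), 'opening': 0.08554019722077438}
shift cm [0.19 0.2  0.05] turn [ 0.15 -0.04 -0.08]
```

View pics/wrist2.png

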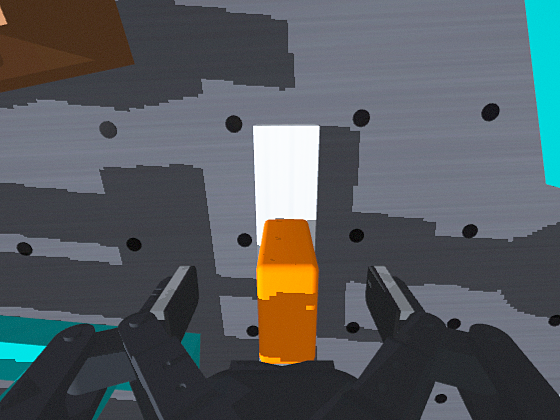

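The wrist view shows the grip at column 287 between pads centred on column 281. I'll shift 2 mm to the right and close.

Call:
arm_command --rows '[0.2, 0.1, 0, 0, 0, 0, 1, 0.2, 0.1, 0, 0, 0, 0, 0, 0.2, 0.1, 0, 0, 0, 0, -1, 0.2, 0.1, 0, 0, 0, 0, -1, 0.2, 0.1, 0, 0, 0, 0, -1, 0.2, 0.1, 0, 0, 0, 0, -1, 0.2, 0.1, 0, 0, 0, 0, -1, 0.2, 0.1, 0, 0, 0, 0, -1, 0.2, 0.1, 0, 0, 0, 0, -1, 0.2, 0.1, 0, 0, 0, 0, -1]' --force 70

```text
time: 5.55
ee_pos: [0.4496, -0.2728, 0.108]
tcp_rot: [-90.0, -0.0, 87.4]
wrist_force: [-0.6, 1.7, 3.6]
opening: 0.024
```

Run:
```python
from h import *
for i in range(3):
    print(cur()[2]['ee_pos'],cur()[2]['tcp_rot'],cur()[2]['wrist_force'],cur()[2]['torque'],cur()[2]['opening']); d=imaging.camera('wrist')
cv2.imwrite('pics/wrist3.png',d['pixels'])
```

```text
[ 0.4496 -0.2728  0.108 ] [-90.0088  -0.0028  87.4258] [-0.5881  1.678   3.645 ] [ 0.3252  0.1628 -0.0413] 0.024043349854310787
[ 0.4496 -0.2728  0.108 ] [-90.0051  -0.0024  87.4282] [-0.7439  0.8977  3.9412] [ 0.2625  0.1472 -0.0714] 0.02416985797123959
[ 0.4496 -0.2728  0.108 ] [-90.0069  -0.0024  87.4276] [-1.5541  1.7887  4.1101] [0.3455 0.1712 0.0417] 0.024107954258675048
```

View pics/wrist3.png

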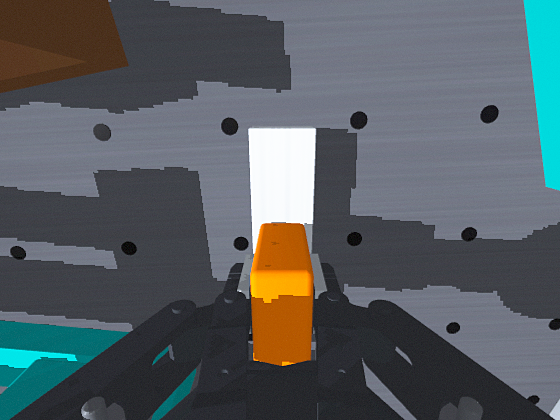

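Gripped, with an opening of 24 mm. Planning the lift and the standoff before the corner.

```bash
cat >> h.py <<'E'
cy=np.radians(-14.0)
CX=np.array([np.cos(cy)*.8660,np.sin(cy)*.8660,.5]);CY=np.array([-np.sin(cy),np.cos(cy),0]);CZ=np.cross(CX,CY)
COR=np.array([.6415,.001,.1243])
def tcp_fit(gx=0,gz=0,ox=.001,h=.1085): return COR-(.075+ox+gx)*CX+(h+gz)*CZ
E
python3 - <<'E'
from h import *
to([.4495,-.273,.25],toolR(-2.5)); 
print(tcp_fit(.05,.06)); to(tcp_fit(.05,.06),toolR(-14,30)); print(tcp_fit())
to((np.array([.4495,-.273,.25])+tcp_fit(.05,.06)+[0,0,.06])/2,toolR(-8,15))
E
```

```text
shift cm [ -0.02 -14.2    0.01] turn [ 0.01 -0.07  0.  ]
[0.4539 0.0478 0.2072]
shift cm [32.04 -9.92  1.01] turn [-29.89  11.16   2.99]
[0.525  0.03   0.1803]
shift cm [ 16.01 -15.06   0.51] turn [-14.98   5.4    0.71]
```

Call:
arm_command --rows '[0, -2, 0, 0, 0, 0, -1, 0, -6, 0, 0, 0, 0, -1, 0, -10, 0, 0, 0, 0, -1, 0, -14.2, 0, 0, 0, 0, -1, 5, -15, 0.2, -5, 1.8, 0, -1, 9, -15, 0.4, -10, 3.6, 0.4, -1, 12.5, -15, 0.5, -15, 5.4, 0.7, -1, 16, -15, 0.5, -15, 5.4, 0.7, -1, 20, -14, 0.7, -20, 7, 1.5, -1, 24, -13, 0.8, -25, 9, 2.2, -1, 28, -12, 1, -29.9, 11.2, 3, -1, 32, -10, 1, -29.9, 11.2, 3, -1]' --force 90

```text
time: 6.7
ee_pos: [0.4521, 0.0455, 0.2093]
tcp_rot: [-120.4, -0.1, 75.8]
wrist_force: [1.4, -0.2, -5.6]
opening: 0.0242
```

Run:
```python
from h import *
d=snap('wrist','wrist4.png'); s=snap('scene','scene4.png'); t=snap('top','top4.png')
for x in (s,t):
    pass
cv2.imwrite('pics/scene4c.png',cv2.resize(s['pixels'][100:300,150:400],None,fx=3,fy=3,interpolation=cv2.INTER_CUBIC))
p,R,o=cur();print(o['ee_pos'],o['tcp_rot'],o['q'],o['qd'],o['wrist_force'],o['torque'],o['opening'],o['time'])
to(tcp_fit(.05,.06),toolR(-14,30))
```

```text
[0.4519 0.0469 0.2062] [-119.7142    0.1074   76.3656] [ 11.6468 -33.0463 -36.2786  59.5076 -12.3074  22.2576] [-5.1696  0.5258  3.058   0.4607 -0.0159 -2.1035] [ 0.5874 -1.4605 -5.6893] [ 0.2508  1.0927 -0.056 ] 0.02420075175029459 6.85
shift cm [ 0.13 -0.   -0.2 ] turn [-0.29  0.37  0.09]
```

View pics/scene4c.png

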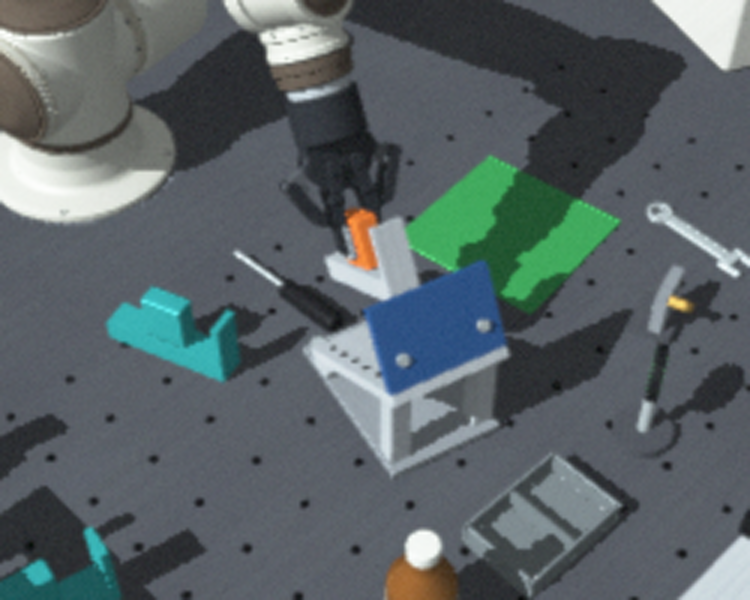

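View pics/wrist4.png

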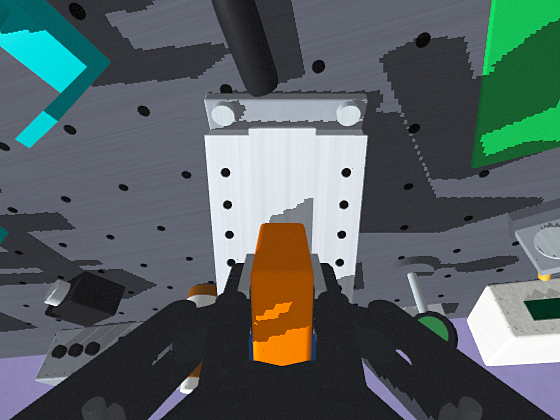

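The scene view shows the square held at the tilt, just short of the platform, with nothing disturbed. In the wrist view the platform edges at columns ~206 and ~365 straddle the stock symmetrically. Next I'll check the face plane and platform edges in this camera.

Run:
```python
from h import *
d=imaging.camera('wrist');p0,R0,o=cur();W=cloud(d);h=cv2.cvtColor(d['pixels'],cv2.COLOR_BGR2HSV)
roi=np.zeros(W.shape[:2],bool);roi[138:290,195:247]=1;roi[138:290,322:370]=1
M=roi&(np.abs((W-COR)@CZ)<.012)&(np.abs((W-COR)@CY)<.075)
c,n,e=plane(W[M]);print(M.sum(),c,'n',n,'vs CZ',CZ,e,'face off at corner',(COR-c)@n)
print('tool -y',-R0.as_matrix()[:,1],'tool x',R0.as_matrix()[:,0],CY)
q=(W-COR)[M]; L=q@CX; yy=q@CY
rows=[(l,np.percentile(yy[np.abs(L-l)<.006],[1,99])) for l in np.arange(-.17,-.06,.012) if (np.abs(L-l)<.006).sum()>30]
a=np.array([[l,*y] for l,y in rows]);print(a)
print('edge yaw err deg',np.degrees(np.polyfit(a[:,0],a[:,1],1)[0]),np.degrees(np.polyfit(a[:,0],a[:,2],1)[0]))
# stock tail top face in hand
roi[:]=0;roi[130:205,252:312]=1
T=W[roi&((W-COR)@CZ>.03)];
c2,n2,e2=plane(T);print(len(T),'stock top n',n2,e2,'height above face',(c2-c)@n, 'from tcp',(p0-c2)@n2)
u=R0.inv().apply(T-p0);print('tool-frame tail min z',np.percentile(u,[1,99],axis=0))
print(p0,o['tcp_rot'])
```

```text
10504 [0.5302 0.0283 0.0585] n [-0.4846  0.1236  0.8659] vs CZ [-0.4851  0.121   0.866 ] 0.0004947071890832185 face off at corner -0.00029295904362700525
tool -y [-0.4823  0.12    0.8678] tool x [ 0.2386  0.9711 -0.0017] [0.2419 0.9703 0.    ]
[[-0.17   -0.064   0.0646]
 [-0.158  -0.0642  0.0644]
 [-0.146  -0.0641  0.0643]
 [-0.134  -0.0645  0.0642]
 [-0.122  -0.0645  0.0642]
 [-0.11   -0.0645  0.0642]
 [-0.098  -0.0645  0.0642]
 [-0.086  -0.0647  0.0641]
 [-0.074  -0.0649  0.064 ]
 [-0.062  -0.065   0.0641]]
edge yaw err deg -0.5007004300900555 -0.24165185484370133
4486 stock top n [-0.4796  0.1151  0.8699] 0.0004905106522485549 height above face 0.0849309126079674 from tcp 0.08423248594483924
tool-frame tail min z [[-0.0147  0.0825  0.0346]
 [ 0.0164  0.0854  0.0738]]
[0.4527 0.0453 0.2075] [-119.8001    0.0962   76.1974]
```

Run:
```python
from h import *
imaging.camera('wrist')
print(cur()[2]['ee_pos'],cur()[2]['tcp_rot'])
to(tcp_fit(.012,.004,h=.1082),toolR(-14.15,30))
```

```text
[0.4533 0.0441 0.2085] [-119.8742    0.0706   76.0438]
shift cm [ 0.37  5.71 -3.72] turn [-0.13  0.2   0.04]
```

Call:
arm_command --rows '[0.3, 1.5, -1, -0.1, 0.2, 0, -1, 0.3, 3.5, -2, -0.1, 0.2, 0, -1, 0.3, 4.8, -3, -0.1, 0.2, 0, -1, 0.3, 5.4, -3.5, -0.1, 0.2, 0, -1, 0.3, 5.6, -3.7, -0.1, 0.2, 0, -1, 0.3, 5.6, -3.7, -0.1, 0.2, 0, -1, 0.3, 5.6, -3.7, -0.1, 0.2, 0, -1, 0.3, 5.6, -3.7, -0.1, 0.2, 0, -1]'

```text
time: 7.62
ee_pos: [0.5126, 0.032, 0.1802]
tcp_rot: [-120.1, -0.1, 75.8]
wrist_force: [-0.9, -0.0, -6.6]
opening: 0.0243
```

```bash
cat >> h.py <<'E'
def rep():
    p,R,o=cur(); B=np.stack([CX,CY,CZ])
    print('t',o['time'],'p',p,'rot',o['tcp_rot'],'F corner xyz',B@o['wrist_force'],'tau',B@o['torque'],'open',round(o['opening'],4))
    print(' rel fit (cm, corner axes):',B@(p-tcp_fit(h=.1082))*100, 'rot err tool deg',(toolR(-14.15,30).inv()*R).as_rotvec(degrees=True))
E
python3 - <<'E'
from h import *
rep();imaging.camera('wrist');imaging.camera('wrist');rep()
E
```

```text
t 7.6167 p [0.5126 0.032  0.1802] rot [-120.1283   -0.1136   75.7613] F corner xyz [-4.0726 -0.221  -5.3058] tau [ 0.0127  1.165  -0.0464] open 0.0243
 rel fit (cm, corner axes): [-1.0844 -0.1117  0.6517] rot err tool deg [-0.1284  0.1337 -0.0539]
t 7.7167 p [0.5126 0.0323 0.1802] rot [-120.1446   -0.1205   75.7976] F corner xyz [-2.3464  0.2869 -4.8939] tau [ 0.0173  1.1209 -0.0534] open 0.024
 rel fit (cm, corner axes): [-1.0894 -0.0823  0.6545] rot err tool deg [-0.1446  0.1057 -0.0781]
```

Call:
arm_command --rows '[0, 0.3, 0, 0, 0, 0, -1, 0, 0.5, 0, 0, 0, 0, -1, 0, 0.6, 0, 0, 0, 0, -1, 0, 0.65, 0, 0, 0, 0, -1, 0, 0.65, 0, 0, 0, 0, -1]'

```text
time: 8.13
ee_pos: [0.5157, 0.0316, 0.1741]
tcp_rot: [-120.1, -0.1, 75.8]
wrist_force: [-7.1, 1.2, -1.5]
opening: 0.0243
```

Run:
```python
from h import *
rep();imaging.camera('wrist');rep()
```

```text
t 8.1333 p [0.5157 0.0316 0.1741] rot [-120.0712   -0.1011   75.8155] F corner xyz [-6.9716 -0.5488  2.2684] tau [-0.1472  1.8112 -0.0512] open 0.0243
 rel fit (cm, corner axes): [-1.1227 -0.0737 -0.0295] rot err tool deg [-0.0712  0.0805 -0.0702]
t 8.1833 p [0.5157 0.0316 0.1742] rot [-120.0748   -0.1013   75.8133] F corner xyz [-6.5522 -0.849   1.6607] tau [-0.1675  1.8188 -0.0178] open 0.0239
 rel fit (cm, corner axes): [-1.1205 -0.0735 -0.0276] rot err tool deg [-0.0748  0.0825 -0.0694]
```

Contact on the face (about +7 N). Sliding uphill now.

Call:
arm_command --rows '[0, 0, -0.3, 0, 0, 0, -1, 0, 0, -0.6, 0, 0, 0, -1, 0, 0, -0.9, 0, 0, 0, -1, 0, 0, -1.0, 0, 0, 0, -1, 0, 0, -1.0, 0, 0, 0, -1]'

```text
time: 8.6
ee_pos: [0.5243, 0.0295, 0.1793]
tcp_rot: [-120.1, -0.1, 75.8]
wrist_force: [-5.7, 2.5, -1.8]
opening: 0.024
```

Run:
```python
from h import *
rep();imaging.camera('wrist');rep()
```

```text
t 8.6 p [0.5243 0.0295 0.1793] rot [-120.0875   -0.112    75.8125] F corner xyz [-6.198   1.0807  1.4813] tau [ 0.0158  1.5975 -0.0807] open 0.024
 rel fit (cm, corner axes): [-0.0961 -0.0711 -0.0301] rot err tool deg [-0.0875  0.0885 -0.0782]
t 8.65 p [0.5243 0.0295 0.1793] rot [-120.0962   -0.1136   75.8112] F corner xyz [-4.5406  0.7178  1.202 ] tau [-0.0418  1.5944 -0.061 ] open 0.024
 rel fit (cm, corner axes): [-0.0963 -0.0701 -0.03  ] rot err tool deg [-0.0963  0.0905 -0.0789]
```

Call:
arm_command --rows '[0, 0, -0.1, 0, 0, 0, -1, 0, 0.03, -0.2, 0, 0, 0, -1, 0, 0.05, -0.2, 0, 0, 0, -1, 0, 0.05, -0.2, 0, 0, 0, -1]'

```text
time: 8.98
ee_pos: [0.5252, 0.0293, 0.1798]
tcp_rot: [-120.0, -0.1, 75.9]
wrist_force: [-20.0, 4.9, 5.7]
opening: 0.0242
```

Run:
```python
from h import *
rep();imaging.camera('wrist');rep()
```

```text
t 8.9833 p [0.5252 0.0293 0.1798] rot [-119.9798   -0.1052   75.8525] F corner xyz [-14.9409  -0.089   15.2589] tau [-0.2963  3.2278 -0.1439] open 0.0242
 rel fit (cm, corner axes): [ 0.0092 -0.0681 -0.0324] rot err tool deg [ 0.0202  0.0504 -0.0924]
t 9.0333 p [0.5252 0.0293 0.1798] rot [-119.9816   -0.1052   75.8511] F corner xyz [-14.4646  -0.4415  16.1691] tau [-0.2889  3.2624 -0.1559] open 0.0241
 rel fit (cm, corner axes): [ 0.0093 -0.0687 -0.03  ] rot err tool deg [ 0.0184  0.0516 -0.0917]
```

Call:
arm_command --rows '[0, 0, -0.1, 0, 0, 0, -1, 0, 0, -0.2, 0, 0, 0, -1, 0, 0, -0.2, 0, 0, 0, -1, 0, 0, -0.2, 0, 0, 0, -1, 0, 0, -0.2, 0, 0, 0, -1, 0, 0, -0.2, 0, 0, 0, -1]'

```text
time: 9.53
ee_pos: [0.5262, 0.0291, 0.1803]
tcp_rot: [-119.9, -0.1, 75.9]
wrist_force: [-27.3, 5.9, 9.1]
opening: 0.0241
```

Run:
```python
from h import *
rep();s=imaging.camera('scene');d=snap('wrist','wrist5.png');rep()
cv2.imwrite('pics/scene5c.png',cv2.resize(s['pixels'][100:300,150:400],None,fx=3,fy=3,interpolation=cv2.INTER_CUBIC))
W=cloud(d);roi=np.zeros(W.shape[:2],bool);roi[115:200,255:308]=1
h=(W-COR)@CZ;T=W[roi&(np.abs(h-.024)<.006)];c2,n2,e2=plane(T);print(len(T),'stock n',n2,'h',np.median((T-COR)@CZ),e2,'ang deg',np.degrees(np.arccos(n2@CZ)),'tail x',np.percentile((T-COR)@CX,[.5,1,99]))
v=n2; print('tilt about CY',np.degrees(v@CX),'about CX',np.degrees(v@CY))
```

```text
t 9.5333 p [0.5262 0.0291 0.1803] rot [-119.8818   -0.0971   75.8811] F corner xyz [-19.677   -0.8964  21.8328] tau [-0.2683  4.0913 -0.1882] open 0.0241
 rel fit (cm, corner axes): [ 0.1241 -0.0661 -0.0321] rot err tool deg [ 0.1183  0.0215 -0.0996]
t 9.6333 p [0.5262 0.029  0.1803] rot [-119.8828   -0.0957   75.8774] F corner xyz [-20.4454   0.9302  20.2981] tau [-0.3073  4.0291 -0.1362] open 0.024
 rel fit (cm, corner axes): [ 0.1253 -0.0686 -0.0334] rot err tool deg [ 0.1172  0.024  -0.0966]
3804 stock n [-0.4865  0.1162  0.8659] h 0.0243103969514587 0.0004859177881031834 ang deg 0.4737353986208553 tail x [-0.1478 -0.1478 -0.1106]
tilt about CY -0.01016910076308258 about CX -0.2826247305676936
```

View pics/wrist5.png

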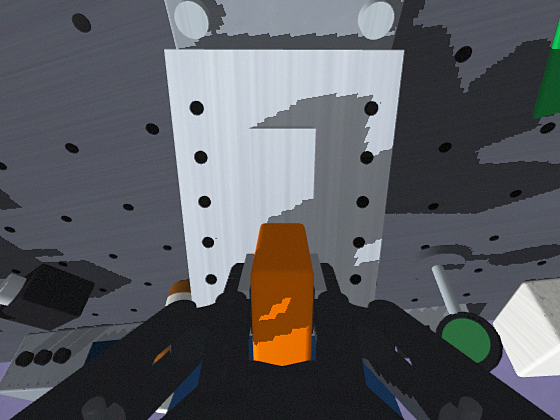

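View pics/scene5c.png

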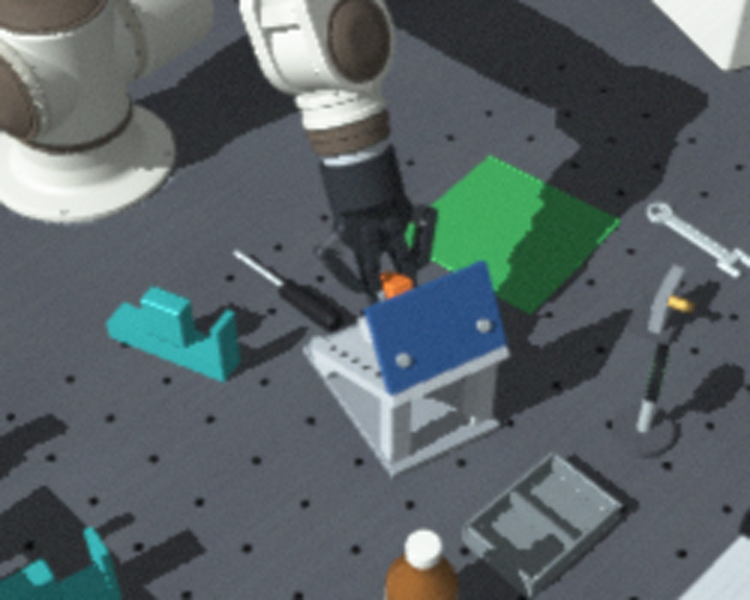

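Ratio of forces could still be friction. I'll ease the normal load slightly and push on uphill until resistance is unmistakable.

Call:
arm_command --rows '[0, -0.03, -0.1, 0, 0, 0, -1, 0, -0.06, -0.2, 0, 0, 0, -1, 0, -0.06, -0.3, 0, 0, 0, -1, 0, -0.06, -0.3, 0, 0, 0, -1, 0, -0.06, -0.3, 0, 0, 0, -1]'

```text
time: 10.05
ee_pos: [0.5265, 0.029, 0.1805]
tcp_rot: [-119.6, -0.1, 75.9]
wrist_force: [-42.9, 11.9, 10.3]
opening: 0.0235
```

```bash
cat >> h.py <<'E'
def tail(d):
    W=cloud(d);roi=np.zeros(W.shape[:2],bool);roi[115:200,255:308]=1
    h=(W-COR)@CZ;T=W[roi&(np.abs(h-.024)<.006)];c2,n2,e2=plane(T);print('stock n',n2,'h',np.median((T-COR)@CZ),'tilt deg',np.degrees(n2@CX),np.degrees(n2@CY),'tail x',np.percentile((T-COR)@CX,[.5,99]))
E
python3 - <<'E'
from h import *
rep();d=snap('wrist','wrist6.png');rep();tail(d)
E
```

```text
t 10.05 p [0.5265 0.029  0.1805] rot [-119.5515   -0.0595   75.9492] F corner xyz [-33.4091   1.1689  31.2257] tau [-0.1394  6.1648 -0.3927] open 0.0235
 rel fit (cm, corner axes): [ 0.156  -0.0705 -0.0366] rot err tool deg [ 0.4485 -0.0565 -0.1009]
t 10.1 p [0.5265 0.029  0.1805] rot [-119.5554   -0.0599   75.9512] F corner xyz [-34.969    0.4983  31.2189] tau [-0.1433  6.0984 -0.4061] open 0.0241
 rel fit (cm, corner axes): [ 0.1578 -0.0693 -0.0344] rot err tool deg [ 0.4446 -0.0581 -0.1023]
stock n [-0.4843  0.1193  0.8667] h 0.024313520809670225 tilt deg 0.07804656805752778 -0.07882838682595388 tail x [-0.1478 -0.1107]
```

Firm stop: commanding 3 mm more moved it only 0.3 mm, and the force rose to 34 N. I'll ease the face load a little and hold for a second.

Call:
arm_command --rows '[0, -0.03, -0.05, 0, 0, 0, -1, 0, -0.06, -0.05, 0, 0, 0, -1, 0, -0.06, -0.05, 0, 0, 0, -1, 0, -0.06, -0.05, 0, 0, 0, -1, 0, -0.06, -0.05, 0, 0, 0, -1, 0, -0.06, -0.05, 0, 0, 0, -1, 0, -0.06, -0.05, 0, 0, 0, -1, 0, -0.06, -0.05, 0, 0, 0, -1, 0, -0.06, -0.05, 0, 0, 0, -1, 0, -0.06, -0.05, 0, 0, 0, -1, 0, -0.06, -0.05, 0, 0, 0, -1, 0, -0.06, -0.05, 0, 0, 0, -1]'

```text
time: 11.1
ee_pos: [0.5265, 0.029, 0.1805]
tcp_rot: [-119.5, -0.1, 76.0]
wrist_force: [-40.3, 11.5, 4.9]
opening: 0.0238
```

Run:
```python
from h import *
rep();d=snap('wrist','wrist7.png');rep();tail(d)
```

```text
t 11.1 p [0.5265 0.029  0.1805] rot [-119.5066   -0.0525   75.9549] F corner xyz [-33.8082   1.4315  25.2119] tau [-0.0236  5.8902 -0.4184] open 0.0238
 rel fit (cm, corner axes): [ 0.159  -0.069  -0.0341] rot err tool deg [ 0.4934 -0.065  -0.0976]
t 11.15 p [0.5265 0.029  0.1805] rot [-119.5088   -0.0538   75.9554] F corner xyz [-34.135    1.8792  25.4599] tau [ 0.0425  5.8721 -0.3465] open 0.0236
 rel fit (cm, corner axes): [ 0.1599 -0.0696 -0.0318] rot err tool deg [ 0.4912 -0.0648 -0.099 ]
stock n [-0.4833  0.1195  0.8673] h 0.02432930285245817 tilt deg 0.14255425355134901 -0.05550159714453132 tail x [-0.1478 -0.1107]
```

View pics/wrist7.png

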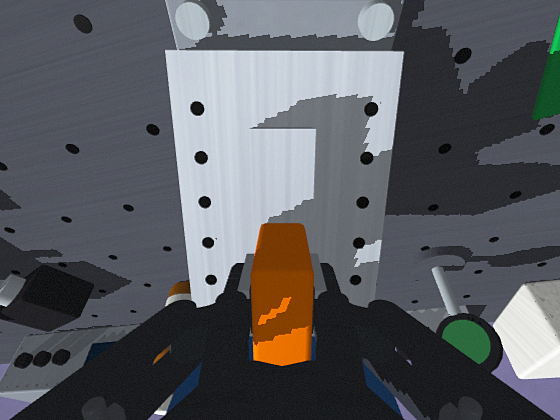

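The square is flat on both faces: measured tilt is about 0.1°, and 34 N along x against about 30 N on the face is far beyond friction alone. It has been held over a second. Now the retreat and transfer.

Run:
```python
from h import *
p,R,o=cur()
A=p-.02*CX+.09*CZ; to(A,toolR(-14,30)); print(A)
Bp=np.array([.473,.2955,.20]); to((A+Bp)/2,toolR(-14,15)); to(Bp,toolR(-14,0))
```

```text
shift cm [ 0.   -8.98  2.08] turn [-0.49 -0.07  0.02]
[0.466  0.044  0.2485]
shift cm [12.28 -8.2   5.64] turn [14.51 -0.06  0.03]
shift cm [24.56 -7.42  9.2 ] turn [29.51 -0.06  0.04]
```

Call:
arm_command --rows '[0, 0, 0.8, 0, 0, 0, -1, 0, -0.8, 1.4, -0.4, 0, 0, -1, 0, -3, 2, -0.4, 0, 0, -1, 0, -6, 2, -0.4, 0, 0, -1, 0, -9, 2, -0.4, 0, 0, -1, 3, -9, 3, 0, 0, 0, -1, 6, -9, 4, 5, 0, 0, -1, 9, -8.8, 5, 10, 0, 0, -1, 12.3, -8.2, 5.6, 14.5, 0, 0, -1, 16, -8, 7, 19.5, 0, 0, -1, 20, -7.8, 8, 24.5, 0, 0, -1, 24, -7.4, 9.2, 29.5, 0, 0, -1]'

```text
time: 12.15
ee_pos: [0.4766, 0.2911, 0.202]
tcp_rot: [-90.5, -0.2, 75.8]
wrist_force: [1.2, 0.4, -6.0]
opening: 0.0238
```

Call:
arm_command --rows '[0, 0, 0, 0, 0, 0, -1, 0, 0, 0, 0, 0, 0, -1, 0, 0, 0, 0, 0, 0, -1, 0, 0, 0, 0, 0, 0, -1]'

```text
time: 12.48
ee_pos: [0.4763, 0.2883, 0.2028]
tcp_rot: [-90.7, -0.2, 75.8]
wrist_force: [-0.2, -0.6, -5.8]
opening: 0.0237
```

Run:
```python
from h import *
d=snap('wrist','wrist8.png');t=snap('top','top8.png');p,R,o=cur();print(o['ee_pos'],o['tcp_rot'],o['wrist_force'],o['opening'],o['time'])
W=cloud(d);m=masks(d)
h=cv2.cvtColor(d['pixels'],cv2.COLOR_BGR2HSV)
roi=np.zeros(W.shape[:2],bool);roi[115:200,255:308]=1
T=W[roi&(W[...,2]>.08)&(W[...,2]<.15)];c,n,e=plane(T);print(len(T),c,n,e,'TCP above stock top',p[2]-c[2],'tilt',np.degrees(np.arccos(n[2])))
Wt=cloud(t);mt=masks(t)
g=W[m['green']&(np.abs(W[...,2])<.02)];print('mat z wrist',np.median(g[:,2]),g.min(0),g.max(0))
to([.473,.2955,.1235],toolR(-14))
```

```text
[0.4762 0.288  0.2035] [-90.7549  -0.2281  75.7372] [ 0.5998 -0.0782 -5.8606] 0.02397944425096964 12.5833
3898 [0.4242 0.301  0.1187] [-0.0138 -0.0033  0.9999] 0.00047665932132029534 TCP above stock top 0.08481210279527553 tilt 0.8141345404058454
mat z wrist 0.0056035559941379764 [ 0.3634  0.1822 -0.0006] [0.5705 0.4075 0.0083]
shift cm [0.62 7.99 0.6 ] turn [ 0.76 -0.26  0.23]
```

View pics/wrist8.png

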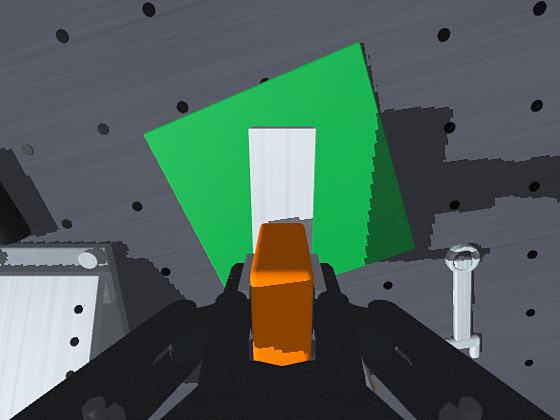

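View pics/top8.png

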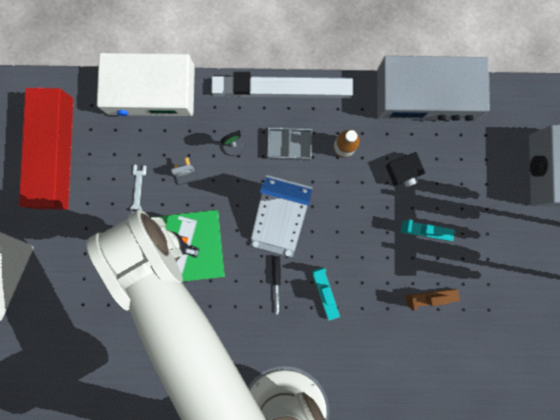

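The wrist view shows the square over the green mat, with the stock at (282,175), well inside the mat edges. The top view shows the other things where they started. Levelling it and lowering.

Call:
arm_command --rows '[0.3, 2, 0.3, 0.4, -0.2, 0.2, -1, 0.6, 4, 0.6, 0.8, -0.3, 0.2, -1, 0.6, 6, 0.6, 0.8, -0.3, 0.2, -1, 0.6, 7.5, 0.6, 0.8, -0.3, 0.2, -1, 0.6, 8, 0.6, 0.8, -0.3, 0.2, -1, 0.6, 8, 0.6, 0.8, -0.3, 0.2, -1, 0.6, 8, 0.6, 0.8, -0.3, 0.2, -1, 0.6, 8, 0.6, 0.8, -0.3, 0.2, -1]' --force 70

```text
time: 13.25
ee_pos: [0.4732, 0.2961, 0.1236]
tcp_rot: [-89.9, -0.0, 76.1]
wrist_force: [-1.4, 0.2, -5.5]
opening: 0.0241
```

Run:
```python
from h import *
for i in range(2): d=imaging.camera('wrist')
p,R,o=cur();print(o['ee_pos'],o['tcp_rot'],o['wrist_force'],o['opening'],o['time'])
W=cloud(d);roi=np.zeros(W.shape[:2],bool);roi[115:200,255:308]=1
h=cv2.cvtColor(d['pixels'],cv2.COLOR_BGR2HSV)
T=W[roi&(W[...,2]>.02)&(W[...,2]<.06)];c,n,e=plane(T);print(len(T),c,n,e,'underside',c[2]-.024)
to([.473,.2955,.1135],toolR(-14))
```

```text
[0.4731 0.2962 0.1232] [-89.9002   0.0013  76.0798] [-0.3915 -0.0772 -6.168 ] 0.023864188628595698 13.35
3856 [0.4197 0.3087 0.0401] [ 0.0021 -0.0049  1.    ] 0.0004767135200239903 underside 0.016062672546140196
shift cm [-0.07  0.97 -0.01] turn [-0.1   0.08 -0.  ]
```

Call:
arm_command --rows '[0, 0.4, 0, -0.1, 0, 0, -1, 0, 0.7, 0, -0.1, 0, 0, -1, 0, 0.85, 0, -0.1, 0, 0, -1, 0, 0.93, 0, -0.1, 0, 0, -1, 0, 0.98, 0, -0.1, 0, 0, -1, 0, 1.02, 0, -0.1, 0, 0, -1, 0, 1.02, 0, -0.1, 0, 0, -1, 0, 1.02, 0, -0.1, 0, 0, -1]'

```text
time: 14.02
ee_pos: [0.4724, 0.2961, 0.113]
tcp_rot: [-89.9, 0.1, 76.1]
wrist_force: [-5.8, -2.5, 9.0]
opening: 0.024
```

Run:
```python
from h import *
for i in range(3):
    p,R,o=cur();print(o['ee_pos'],o['tcp_rot'],o['wrist_force'],o['torque'],o['time']);d=imaging.camera('wrist')
```

```text
[0.4724 0.2961 0.113 ] [-89.9342   0.0693  76.0987] [-5.838  -2.4862  8.9502] [-0.8499  1.2572 -0.0051] 14.0167
[0.4725 0.296  0.113 ] [-89.9352   0.0702  76.0974] [-6.4684 -2.2643  9.2028] [-0.8787  1.0993 -0.0407] 14.0667
[0.4724 0.296  0.113 ] [-89.9339   0.0704  76.0957] [-6.1995 -2.7171  9.3671] [-0.8184  1.1679  0.0385] 14.1167
```

Contact with the mat at about 15 N. Easing slightly and opening gradually.

Call:
arm_command --rows '[0, -0.03, 0, 0, 0, 0, -1, 0, -0.05, 0, 0, 0, 0, -1, 0, -0.05, 0, 0, 0, 0, -0.3, 0, -0.05, 0, 0, 0, 0, -0.1, 0, -0.05, 0, 0, 0, 0, 0.2, 0, -0.05, 0, 0, 0, 0, 0.6, 0, -0.05, 0, 0, 0, 0, 1, 0, -0.05, 0, 0, 0, 0, 1, 0, -0.05, 0, 0, 0, 0, 1, 0, -0.05, 0, 0, 0, 0, 1]' --force 20

```text
time: 15.0
ee_pos: [0.4726, 0.296, 0.1119]
tcp_rot: [-89.9, 0.1, 76.1]
wrist_force: [-0.1, -0.4, -0.2]
opening: 0.0854
```

Run:
```python
from h import *
d=snap('wrist','wrist9.png')
p,R,o=cur();print(o['ee_pos'],o['tcp_rot'],o['wrist_force'],o['opening'],o['time'])
```

```text
[0.4726 0.296  0.112 ] [-89.9024   0.1005  76.0892] [-0.8115 -0.6545 -0.1962] 0.08531901524978867 15.05
```

View pics/wrist9.png

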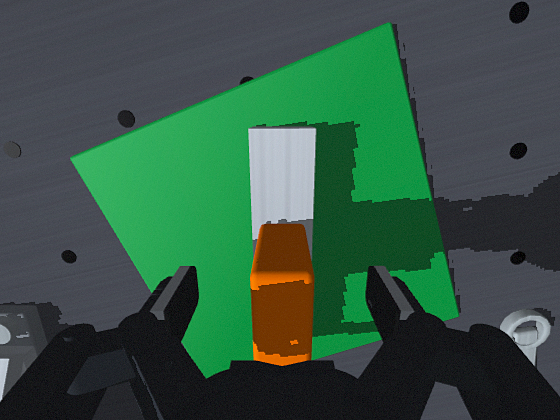

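The wrist view shows the square standing on the mat with the pads clear of it at columns 190 and 375. Retreating straight up.

Call:
arm_command --rows '[0, -1, 0, 0, 0, 0, 1, 0, -3, 0, 0, 0, 0, 1, 0, -6, 0, 0, 0, 0, 1, 0, -9, 0, 0, 0, 0, 1, 0, -12, 0, 0, 0, 0, 1, 0, -15, 0, 0, 0, 0, 1, 0, -17, 0, 0, 0, 0, 1, 0, -17, 0, 0, 0, 0, 1, 0, -17, 0, 0, 0, 0, 1, 0, -17, 0, 0, 0, 0, 1]'

```text
time: 15.88
ee_pos: [0.4728, 0.2961, 0.2817]
tcp_rot: [-89.9, 0.1, 76.1]
wrist_force: [0.6, -0.3, -0.2]
opening: 0.0854
```

Run:
```python
from h import *
d=snap('wrist','wrist10.png');s=snap('scene','scene10.png');p,R,o=cur();print(o['ee_pos'],o['wrist_force'],o['opening'],o['time'])
W=cloud(d);m=masks(d);h=cv2.cvtColor(d['pixels'],cv2.COLOR_BGR2HSV)
q=W[m['orange']&(np.hypot(W[...,0]-.473,W[...,1]-.296)<.06)&(np.abs(W[...,2]-.085)<.008)];c,n,e=plane(q);print('orange top',len(q),c,n,np.degrees(np.arccos(n[2])),cv2.minAreaRect(q[:,:2].astype(np.float32)))
g=W[m['green']&(np.abs(W[...,2])<.02)];print('mat',cv2.minAreaRect(g[:,:2].astype(np.float32)),np.median(g[:,2]))
st=W[(h[...,1]<50)&(h[...,2]>100)&(np.abs(W[...,2]-.029)<.006)&(np.hypot(W[...,0]-.473,W[...,1]-.296)<.09)];c,n,e=plane(st);print('stock top',len(st),c,n,np.degrees(np.arccos(n[2])))
```

```text
[0.4726 0.296  0.2809] [-0.2031  0.9718  0.3738] 0.0851736739244583 15.9833
orange top 1246 [0.4729 0.2955 0.0855] [-0.0031  0.0022  1.    ] 0.21650950532502378 ((0.4733288288116455, 0.2951909601688385), (0.023847511038184166, 0.04885135591030121), 76.54310607910156)
mat ((0.4741123914718628, 0.29470717906951904), (0.20025520026683807, 0.2024950236082077), 7.07368278503418) 0.005609498959372516
stock top 2181 [0.453  0.3005 0.0296] [-0.0007 -0.0017  1.    ] 0.10469352827982085
```

View pics/scene10.png

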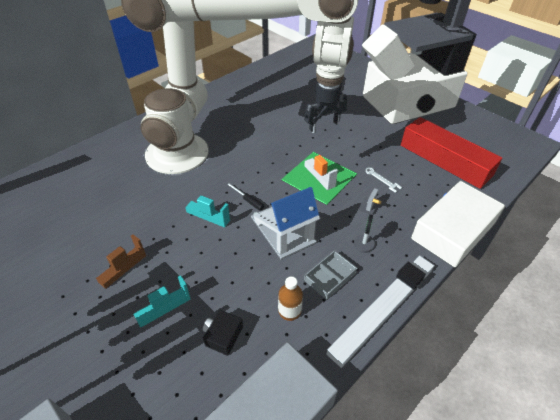

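View pics/wrist10.png

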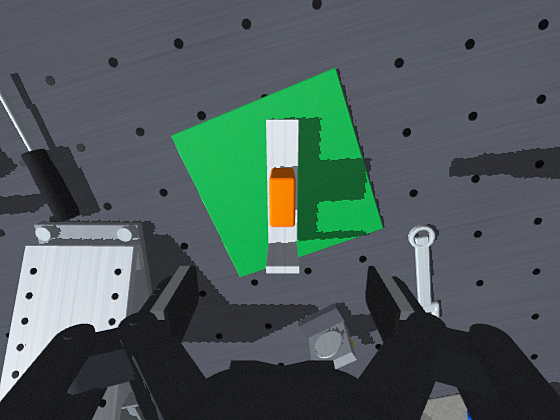

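Both views show the square upright on the mat, with its grip at (283,200) in the wrist view and (321,165) in the scene view. The arm is clear and every bystander is in its starting place. Handing in.

Run:
```python
from h import *
print(bot.job_done())
```

```text
the job is handed in; nothing more can be done
None
```

The square was pressed into the corner, held there for over a second, then set down upright near the middle of the mat and released. The job was handed in at about 16 s of robot time, and no verdict was reported.

- **Pressing:** Near the end plate, commanding 3 mm more moved the square only 0.3 mm. I then held it with about 34 N along the slope and about 30 N on the sloping face. While sliding, friction took only a little over half the face load, so the end plate was carrying at least about 14 N. The stock lay flat on the face to about 0.15°.
- **Disagreement in the measurements:** The corner came out 1.5–2 mm further along the slope than my camera estimate. That is about the stated calibration error and inside the 4 mm limit.
- **Placing:** The grip stands about 1 mm from the mat's centre, tilted 0.1–0.2°, with the underside about 5.5 mm above the table. The fingers are open, and the arm is about 17 cm above where it let go, with no measurable contact force.
- **Other things:** None of the bystanders looks moved in the last pictures; I judged this by eye and did not measure it.

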